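# Put the stray jar back, turn the salt shaker to the front and hold the carousel

## Robot

A 6-joint arm with a two-finger parallel gripper is mounted at the origin on a cart in front of the work surface, level with it; the furniture and walls round the work are solid. World frame = base frame: x ahead of the robot, y to its left, z up, the work surface at z = 0. Lengths are in m, angles in rad, forces in N, time in s.
With the tool pointing down it reaches from about 0.25 to 0.8 m from the base axis. Payload 3.9 kg.
Tool frame: the origin (TCP) lies midway between the tips of the shut fingers; the grasp point (between the pads) lies 19 mm behind it; z points along the fingers, y is the line along which they close (so a half turn about z gives the same grasp; the last joint's range is limited). The gripper opens to 85 mm and grips with 20 to 120 N. Pads are 22 mm wide; open, the fingers measure 114 mm over their backs; the gripper's body (76 mm by 85 mm) begins 54 mm behind the grasp point. The pads swing forward as they close: fully open they stand 13 mm farther back than shut.
Start: joints at [1.278, 0.26, -0.138, 1.173, 0, 1.571], TCP at [0.152, 0.503, 0.231] pointing down, gripper open.
Joint ranges: [-2.78, 2.78], [-0.83, 1.72], [-1.28, 1.37], [-1.9, 2.12], [-1.57, 1.48], [-3.14, 3.14]. Speed limits (rad/s): [2.57, 2.57, 3.14, 3.14, 3.14, 3.14].

## Interface

Orientations are given as [roll, pitch, yaw] about the fixed x, y, z axes, in that order (R = Rz(yaw) Ry(pitch) Rx(roll)).
In Python, from rig import monitor, eyes, ctrl gives the robot as it stands.
- The arm moves only by the tool play_rows, never from a script. Its argument "steps" is one flat list of numbers, 6 for each row, row after row: the shift along the tool's x, y, z in mm, then the turn, a rotation vector about the tool's x, y, z in rad. A call has 1 to 20 rows; each row shifts and turns the commanded pose from where the row before left it, along the tool's axes as they then stand; what a row does not reach is not made up. A row lasts 1/8 s, in which the tool goes at most 62.5 mm and 10.7 degrees, less where a joint would pass 70% of its speed; a pose out of reach is approached as far as the arm can. A call with a gripper value outside its range is refused whole. "grip" is the gripper's target within -1 to 1 (fully open at 1, half-way at 0, shut at -1), set as the call begins (left out, the last holds). The fingers move at their own pace and stop on an object; "grip_force" is the grip in N (left out, the last holds). Time passes only in rows, so rows that do not move let the fingers close. It gives the time, the measured TCP pose, the force, the opening and the grip force at its end, in the units of the state.
- monitor.get_obs(): the state, without advancing time (a new reading comes with each control period).
- eyes.get_image(name): name is "scene" or "top" or "wrist"; returns a dict with "img" (384x512x3 uint8, red, green, blue), "range_z" (384x512 float32, m along the optical axis (not along the pixel's ray), 0 where there is no reading), "fovy" (degrees; the focal length in pixels is half the picture's height over the tangent of half this angle, whatever the lens; pixels are square), "cx", "cy" (the principal point, pixels), "k1" (the pictures are not rectified: a ray, as slopes to the right and down, at radius r is drawn at 1 + k1 r^2 times it, then the intrinsics apply), "rvec" (rotation vector, rad) and "tvec" (3), from world to camera coordinates, as OpenCV has them. Camera axes: x right, y down, z forward; pixel columns grow to the right and rows downward; lengths in m; the calibration is good to about 2 mm. A picture is of the moment at which its call begins.
- ctrl.finish_job(): hands the job in; it is judged then, once.
Trained networks look in a picture, given as the dict that the camera call returned (one of the last four; its "shot" number tells which), for a name from the list of things; names that differ only in an ending like _2 or _b are one class to them, and where a whole thing is asked for, a point or a joint stands for the part that bears it (a point fixed in the world has none). Each returns a list of dicts, best first, with "p" (0 to 1); they miss things now and then, are a little off and sometimes report something else, mostly with a low value. They report only what shows in the picture. A call takes as long as a camera call.
- eyes.recognise(picture, label): "centre" ([column, row] in pixels, amid what is visible of it).
- eyes.trace(picture, label): "pixels" (384x512 bool, what is visible of it) and "centre" ([column, row] in pixels, amid what is visible of it).
- eyes.mark_of(picture, label): "centre" ([column, row] in pixels: a listed point, or the origin of a listed thing).
The state is a dict: "time": time; "joint_positions": joint angles; "joint_vel": joint speeds; "effort": joint torques, N m; "ee_pos": TCP position; "tool_rot": TCP orientation; "force": force on the tool from outside, world axes, zero at the start; "moment": the same for the moment, N m; "opening": opening from 0.0 (shut) to 1.0 (fully open); "gripper_force": force on a finger pad.
Only numpy, scipy, OpenCV 4.12 (cv2) and the standard library are available. Lean on these libraries where they do the work, as an engineer would, in place of code of your own. Each camera call takes 0.05 s, during which the arm holds its last target. There are 200 camera calls.

## Task

Put the spice jar that stands by itself on the worktop back upright into the empty place of the spice carousel, right down on the tray, and let go of it. Then turn the carousel until the salt shaker faces straight to the front (towards the robot's edge of the worktop), and finish still gripping the carousel by its wooden handle, holding it still there so that I can take the shaker out. Leave the other jars in their places and do not disturb the things standing around.

Things in the scene. Friction and masses are not known exactly. Their poses are not given: they have to be found in the camera images.
- jar_mid (a point): the stray spice jar, alone on the worktop to the left of the carousel: upright cylinder 41 mm across, 105 mm tall, wide dark lid (40 mm across, top 20 mm), 110 g; this point is on its axis half-way up, 52.5 mm above its underside, z up
- stray_jar: the same stray jar; origin at the centre of its underside, z up
- empty_place (a point): centre of the empty place, on the tray's upper face where a jar's underside rests (26 mm above the worktop); turns with the tray. Six places lie 60 degrees apart on a circle of 85 mm radius. Round each, 55 mm above the tray, runs a level steel wire ring, 49 mm clear inside, wire 4 mm thick: a jar goes in from above, its upper 48 mm stay clear. Jerky turning makes the jars rock
- handle (a point): middle of the carousel's upright wooden handle, on the axis of the carousel, 125 mm above the worktop: a flat block 14 mm thick along this point's x, 56 mm wide along its y, 38 mm tall along z (top 144 mm above the worktop; jar tops are 131 mm). Its x and y turn with the tray: the empty place lies 85 mm away on its -x side. Turning the handle turns the tray
- carousel (a joint): how far the carousel's tray has been turned since the start, rad, counter-clockwise seen from above; reads 0 at the start wherever the places then point (the empty place starts within 35 degrees of straight to the front, -x). Turns freely many times either way with slight friction (about 0.03 N m) and stays where it is left
- carousel_foot: fixed round foot of the carousel (172 mm across, tray above it 240 mm across); origin on the carousel's axis at worktop height; its axes are those of the room, so its -x points straight to the front. It cannot slide. A wall cabinet hangs over the back of the worktop, its underside 0.52 m up, its face at about x = 0.55, right end at about y = -0.31: keep the wrist clear of it
- shaker_mid (a point): the salt shaker, in one of the three carousel places on the far side from the empty one: the only one there without a wide dark lid, shorter than the jars (90 mm tall, 44 mm across at its foot, waisted clear body, domed metal cap 34 mm across); this point is on its axis half-way up, 45 mm above its underside, z up
- jar_1: one of the four other spice jars (41 mm across, 105 mm tall, wide dark lid) already in the carousel; origin at the centre of its underside, z up
- jar_2: one of the four other spice jars (41 mm across, 105 mm tall, wide dark lid) already in the carousel; origin at the centre of its underside, z up
- jar_3: one of the four other spice jars (41 mm across, 105 mm tall, wide dark lid) already in the carousel; origin at the centre of its underside, z up
- jar_4: one of the four other spice jars (41 mm across, 105 mm tall, wide dark lid) already in the carousel; origin at the centre of its underside, z up
- mill: wooden pepper mill, 58 mm across, 160 mm tall, standing left of and behind the carousel; origin at its underside; to be left alone
- onion: onion, 75 mm across, on the worktop far to the left; origin at its underside; to be left alone
- garlic: garlic bulb, 60 mm across, on the worktop far to the left; origin at its underside; to be left alone
- tea: square lidded tea tin, 70 mm wide, 110 mm tall, on the worktop far to the left; origin at its underside; to be left alone

How it is judged:
By the outcome, as a careful person would: the job done as asked, in the order asked, and still so for the second after the job is handed in, while the arm keeps its last pose, push and grip.
It also fails if it takes over 72 s, if anything falls off the work surface, if the arm or the gripper's body presses on something with over 40 N, if the wrist force passes 120 N, or if a joint passes its speed limit or range.

## Working session

There is one attempt and no reset: what is moved stays moved. The work goes in short steps, Python scripts to look and compute and a tool call to move; the robot and the scene stay as the last step left them, time stands still between calls to the robot, and variables do not carry over. Pictures are saved under pics/ and viewed, at most 10 in all, crops included, and the job is handed in when it is done.

Besides the shell and the picture viewer there is one more tool, called after "Emit:" as name(argument=value, ...), one argument or row to a line, values as JSON. play_rows: Moves the arm, as the interface text tells. Its arguments: {"type":"object","properties":{"steps":{"type":"array"},"grip":{"type":"number"},"grip_force":{"type":"number"}},"required":["steps"]}

```bash
mkdir -p pics; cat > h.py <<'E'
import numpy as np, cv2
from rig import monitor, eyes, ctrl
from scipy.spatial.transform import Rotation as R
def cam(p):
    f=192/np.tan(np.radians(p["fovy"])/2); return f
def ray(p,uv):
    f=cam(p); d=(np.array(uv,float)-[p["cx"],p["cy"]])/f
    s=d.copy()
    for _ in range(20): s=d/(1+p["k1"]*(s@s))
    Rm=cv2.Rodrigues(np.array(p["rvec"],float))[0]; t=np.array(p["tvec"],float).ravel()
    return -Rm.T@t, Rm.T@np.array([s[0],s[1],1.0])
def at_z(p,uv,z):
    o,d=ray(p,uv); return o+d*(z-o[2])/d[2]
def at_depth(p,uv):
    o,d=ray(p,uv); u,v=[int(round(a)) for a in uv]; return o+d*p["range_z"][v,u]
def cloud(p,mask):
    vs,us=np.nonzero(mask&(p["range_z"]>0)); f=cam(p)
    d=(np.stack([us,vs],1)-[p["cx"],p["cy"]])/f; s=d.copy()
    for _ in range(20): s=d/(1+p["k1"]*(s**2).sum(1,keepdims=True))
    Rm=cv2.Rodrigues(np.array(p["rvec"],float))[0]; t=np.array(p["tvec"],float).ravel()
    z=p["range_z"][vs,us][:,None]
    return (np.hstack([s*z,z])-t)@Rm
def save(p,n): cv2.imwrite(f"pics/{n}.png",p["img"][:,:,::-1])
def state():
    o=monitor.get_obs(); print("t",o["time"],"pos",np.round(o["ee_pos"],4),"rot",np.round(o["tool_rot"],3),"F",np.round(o["force"],1),"M",np.round(o["moment"],2),"open",np.round(o["opening"],3),"gf",np.round(o["gripper_force"],1),"q",np.round(o["joint_positions"],3))
E
cat > a.py <<'E'
from h import *
np.set_printoptions(suppress=True,precision=4)
state()
hz=dict(jar_mid=.0525,stray_jar=0,empty_place=.026,handle=.125,shaker_mid=.071,carousel_foot=0,mill=0,jar_1=.026,onion=0,garlic=0,tea=0)
for n in ("top","scene"):
    p=eyes.get_image(n); save(p,n+"0"); print(n,ray(p,(256,192)))
    for l,z in hz.items():
        for r in eyes.mark_of(p,l)[:4 if l=="jar_1" else 1]: print(l,round(r["p"],2),np.round(r["centre"],1),at_z(p,r["centre"],z)[:2])
E
python3 a.py
```

```text
t 0.0 pos [0.1513 0.502  0.2304] rot [-3.14   0.     2.849] F [ 0.1 -0.4  0.2] M [-0.03  0.01  0.08] open 0.998 gf 0.0 q [ 1.278  0.261 -0.139  1.173 -0.     1.571]
top (array([0.1699, 0.1097, 1.1711]), array([ 0.2792, -0.0828, -0.9567]))
jar_mid 0.75 [251.5 204.4] [0.4647 0.0385]
stray_jar 0.61 [250.8 209.8] [0.4629 0.0429]
empty_place 0.86 [357.5 192.7] [ 0.3955 -0.2811]
handle 0.72 [360.2 149. ] [ 0.4945 -0.3087]
shaker_mid 0.46 [336.9 141.1] [ 0.5597 -0.2741]
mill 0.6 [243.2 161.1] [0.6238 0.012 ]
jar_1 0.73 [330.9 190.8] [ 0.429 -0.207]
jar_1 0.55 [371.4 172.2] [ 0.4417 -0.3489]
jar_1 0.54 [317.9 163.5] [ 0.5256 -0.2037]
onion 0.85 [168.7 281.8] [0.34   0.3423]
garlic 0.57 [140.1 252.6] [0.4518 0.3995]
tea 0.61 [145.8 200.1] [0.6048 0.341 ]
scene (array([-0.3416, -0.8858,  0.8028]), array([ 0.6077,  0.6062, -0.5139]))
jar_mid 0.81 [232.  195.4] [0.4738 0.0419]
stray_jar 0.55 [228.5 208.9] [0.4624 0.05  ]
empty_place 0.97 [290.6 255.6] [ 0.3957 -0.2856]
handle 0.58 [310.4 213.3] [ 0.4828 -0.2803]
shaker_mid 0.75 [322. 215.] [ 0.5656 -0.2635]
mill 0.78 [266.6 194.8] [0.6202 0.0198]
jar_1 0.9 [282. 237.] [ 0.444  -0.2101]
jar_1 0.81 [340.3 240.7] [ 0.5496 -0.3473]
jar_1 0.69 [298.3 225.8] [ 0.5223 -0.2083]
jar_1 0.49 [165.3 178.4] [0.4111 0.3473]
onion 0.86 [150.  192.4] [0.3345 0.3413]
garlic 0.47 [164.9 176.8] [0.4427 0.4006]
```

```bash
python3 -c "
import cv2,numpy as np
a=cv2.imread('pics/top0.png')[100:240,210:420];b=cv2.imread('pics/scene0.png')[150:290,190:400]
cv2.imwrite('pics/c0.png',np.vstack([cv2.resize(a,None,fx=2.1,fy=2.1,interpolation=2),cv2.resize(b,None,fx=2.1,fy=2.1,interpolation=2)]))"
```

```text
(no output)
```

View pics/c0.png

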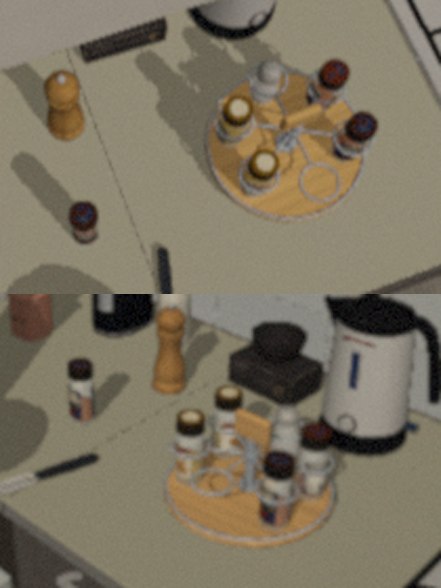

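The jar stands at crop-top (84,220). The empty ring is at the front of the carousel at (320,182), and the shaker sits diametrically opposite it at (268,80). Next I refine the positions using depth.

```bash
cat > b.py <<'E'
from h import *
from scipy.optimize import least_squares
np.set_printoptions(suppress=True,precision=4)
for n in ("top","scene"):
    p=eyes.get_image(n); P=cloud(p,np.ones((384,512),bool))
    j=P[(abs(P[:,0]-.466)<.05)&(abs(P[:,1]-.042)<.05)&(P[:,2]>.015)]
    t=j[j[:,2]>.1]; print(n,"jar",len(j),"top mid",(t.min(0)+t.max(0))/2,t.mean(0),t.max(0)-t.min(0))
    jb=j[j[:,2]<.1]
    s=least_squares(lambda c:np.hypot(jb[:,0]-c[0],jb[:,1]-c[1])-.0203,[.466,.042],loss="soft_l1",f_scale=.002); print(" cyl fit",s.x)
    # carousel lids
    q=P[(np.hypot(P[:,0]-.484,P[:,1]+.285)<.13)&(P[:,2]>.08)]
    q=P[(np.hypot(P[:,0]-.484,P[:,1]+.285)<.13)&(P[:,2]>.125)]
    m,lab,_,_=0,0,0,0
    h=((q[:,:2]-[.33,-.44])/.004).astype(int); g=np.zeros((80,80),np.uint8); g[h[:,0],h[:,1]]=1
    g=cv2.dilate(g,np.ones((2,2)))
    k,lab=cv2.connectedComponents(g)
    for i in range(1,k):
        w=q[lab[h[:,0],h[:,1]]==i]
        if len(w)>8: print("  blob",len(w),(w.min(0)+w.max(0))/2,w.max(0)-w.min(0))
    # tray edge
    e=P[(np.hypot(P[:,0]-.484,P[:,1]+.285)<.14)&(abs(P[:,2]-.024)<.008)]
    print(" tray extents",e.min(0),e.max(0))
    for l in("shaker_mid","jar_1"):
        for r in eyes.recognise(p,l)[:5]: print("  ",l,round(r["p"],2),np.round(r["centre"]),at_depth(p,r["centre"]))
E
python3 b.py
```

```text
top jar 247 top mid [0.4593 0.0458 0.106 ] [0.4591 0.0456 0.1046] [0.0389 0.0386 0.0113]
 cyl fit [0.46   0.0457]
  blob 153 [ 0.4372 -0.2067  0.1312] [0.0396 0.04   0.0116]
  blob 156 [ 0.4426 -0.3523  0.1302] [0.0406 0.0403 0.0104]
  blob 114 [ 0.4814 -0.2781  0.1362] [0.0155 0.0543 0.0219]
  blob 147 [ 0.5221 -0.2031  0.1299] [0.0389 0.0385 0.0094]
  blob 146 [ 0.5262 -0.3492  0.1309] [0.039  0.0399 0.0104]
 tray extents [ 0.3625 -0.394   0.0163] [ 0.6015 -0.1589  0.032 ]
   shaker_mid 0.8 [338. 139.] [ 0.5523 -0.2696  0.1041]
   jar_1 0.8 [323. 155.] [ 0.5143 -0.1996  0.1282]
   jar_1 0.69 [335. 183.] [ 0.4235 -0.198   0.1284]
   jar_1 0.64 [367. 138.] [ 0.5162 -0.3396  0.1305]
   jar_1 0.58 [378. 166.] [ 0.4314 -0.3375  0.1157]
scene jar 343 top mid [0.4598 0.0427 0.1055] [0.4568 0.0421 0.105 ] [0.042  0.0422 0.0102]
 cyl fit [0.4601 0.046 ]
  blob 108 [ 0.4368 -0.2088  0.1301] [0.0405 0.0406 0.0096]
  blob 122 [ 0.4409 -0.3551  0.1297] [0.0408 0.0395 0.0089]
  blob 141 [ 0.4807 -0.2815  0.1359] [0.0196 0.0538 0.0219]
  blob 118 [ 0.5252 -0.3518  0.1294] [0.0427 0.0392 0.0085]
  blob 92 [ 0.5197 -0.2053  0.1298] [0.0416 0.0393 0.0093]
  blob 2644 [ 0.5968 -0.2569  0.604 ] [0.0309 0.1106 0.1732]
 tray extents [ 0.3591 -0.4002  0.0161] [ 0.5849 -0.1655  0.032 ]
   shaker_mid 0.57 [325. 213.] [ 0.5554 -0.2799  0.0908]
   jar_1 0.74 [322. 245.] [ 0.4279 -0.3668  0.0889]
   jar_1 0.74 [281. 223.] [ 0.4252 -0.2225  0.0933]
   jar_1 0.71 [298. 209.] [ 0.5074 -0.2152  0.0978]
   jar_1 0.55 [340. 226.] [ 0.5142 -0.3618  0.106 ]
```

Emit:
play_rows(
  steps=[0, 0, 0, 0, 0, 0.128, 0, 0, 0, 0, 0, 0.128, 0, 0, 0, 0, 0, 0.128, 0, 0, 0, 0, 0, 0.128, 0, 0, 0, 0, 0, 0.128, 0, 0, 0, 0, 0, 0.128, 0, 0, 0, 0, 0, 0.128, 0, 0, 0, 0, 0, 0.128, 0, 0, 0, 0, 0, 0.128, 0, 0, 0, 0, 0, 0.126],
  grip=1,
)

```text
time: 2.75
ee_pos: [0.1515, 0.5027, 0.2313]
tool_rot: [-3.142, -0.0, 1.567]
force: [-0.6, 0.4, -0.5]
opening: 0.998
gripper_force: 0.0
```

Emit:
play_rows(
  steps=[-32, 22, 0, 0, 0, 0, -32, 22, 0, 0, 0, 0, -32, 22, 0, 0, 0, 0, -32, 22, 0, 0, 0, 0, -32, 22, 0, 0, 0, 0, -32, 22, 0, 0, 0, 0, -32, 22, 0, 0, 0, 0, -32, 22, 0, 0, 0, 0, -32, 22, 0, 0, 0, 0, -32, 22, 0, 0, 0, 0, -32, 22, 0, 0, 0, 0, -32, 22, 0, 0, 0, 0, -32, 22, 0, 0, 0, 0, -32, 22, 0, 0, 0, 0, 0, 0, 0, 0, 0, 0, 0, 0, 0, 0, 0, 0],
)

```text
time: 4.75
ee_pos: [0.459, 0.0548, 0.2312]
tool_rot: [-3.141, -0.0, 1.57]
force: [0.2, 0.3, 0.2]
opening: 0.996
gripper_force: 0.0
```

```bash
cat > w.py <<'E'
from h import *
import sys
np.set_printoptions(suppress=True,precision=4)
state()
p=eyes.get_image("wrist"); save(p,sys.argv[1])
P=cloud(p,np.ones((384,512),bool))
j=P[(abs(P[:,0]-.46)<.05)&(abs(P[:,1]-.0455)<.05)&(P[:,2]>.097)&(P[:,2]<.115)]
if len(j): print("lid",len(j),(j.min(0)+j.max(0))/2,j.max(0)-j.min(0))
for l,z in dict(jar_mid=.0525,stray_jar=0).items():
    for r in eyes.mark_of(p,l)[:2]: print(l,round(r["p"],2),np.round(r["centre"]),at_z(p,r["centre"],z))
E
python3 w.py w1
```

```text
t 4.75 pos [0.459  0.0548 0.2312] rot [-3.141 -0.     1.57 ] F [0.2 0.3 0.2] M [ 0.02 -0.07  0.01] open 0.996 gf 0.0 q [ 0.119  0.154 -0.278  1.14   0.     1.69 ]
lid 1843 [0.4598 0.0453 0.1018] [0.0398 0.041  0.0096]
jar_mid 0.67 [257. 170.] [0.4626 0.0486 0.0525]
stray_jar 0.82 [253. 161.] [0.4592 0.045  0.    ]
```

Emit:
play_rows(
  steps=[-9.5, 0.8, 0, 0, 0, 0, 0, 0, 30, 0, 0, 0, 0, 0, 35, 0, 0, 0, 0, 0, 35, 0, 0, 0, 0, 0, 35, 0, 0, 0, 0, 0, 24, 0, 0, 0, 0, 0, 10, 0, 0, 0, 0, 0, 0, 0, 0, 0, 0, 0, 0, 0, 0, 0],
)

```text
time: 6.02
ee_pos: [0.4613, 0.0452, 0.0633]
tool_rot: [3.14, -0.0, 1.571]
force: [0.1, 0.3, -0.1]
opening: 1.001
gripper_force: 0.0
```

Emit:
play_rows(
  steps=[0, 0, 0, 0, 0, 0, 0, 0, 0, 0, 0, 0, 0, 0, 0, 0, 0, 0, 0, 0, 0, 0, 0, 0, 0, 0, 0, 0, 0, 0, 0, 0, 0, 0, 0, 0],
  grip=-1,
  grip_force=30,
)

```text
time: 6.78
ee_pos: [0.4606, 0.0452, 0.0628]
tool_rot: [3.141, -0.0, 1.571]
force: [-0.9, 0.1, 6.6]
opening: 0.466
gripper_force: 30.0
```

Emit:
play_rows(
  steps=[0, 0, -10, 0, 0, 0, 0, 0, -25, 0, 0, 0, 0, 0, -30, 0, 0, 0, 0, 0, -35, 0, 0, 0, 0, 0, -35, 0, 0, 0, 0, 0, -25, 0, 0, 0, -10, -2, 0, 0, 0, 0, -20, -4, 0, 0, 0, 0, -30, -6, 0, 0, 0, 0, -34, -6.5, 0, 0, 0, 0, -34, -6.5, 0, 0, 0, 0, -34, -6.5, 0, 0, 0, 0, -34, -6.5, 0, 0, 0, 0, -34, -6.5, 0, 0, 0, 0, -34, -6.5, 0, 0, 0, 0, -30, -6, 0, 0, 0, 0, -20, -4, 0, 0, 0, 0, -13, -3, 0, 0, 0, 0, 0, 0, 0, 0, 0, 0, 0, 0, 0, 0, 0, 0],
)

```text
time: 9.28
ee_pos: [0.396, -0.2812, 0.2219]
tool_rot: [-3.141, -0.001, 1.571]
force: [-0.2, -0.4, -1.0]
opening: 0.47
gripper_force: 30.6
```

```bash
cat > c.py <<'E'
from h import *
np.set_printoptions(suppress=True,precision=4)
state(); im=[]
for n in ("top","scene","wrist"):
    p=eyes.get_image(n); im.append(p["img"][:,:,::-1]); P=cloud(p,np.ones((384,512),bool))
    for r in eyes.mark_of(p,"empty_place")[:1]: print(n,"empty",round(r["p"],2),at_z(p,r["centre"],.026))
    for l,z in(("stray_jar",.166),("jar_mid",.2235)):
        for r in eyes.mark_of(p,l)[:2]: print(n,l,round(r["p"],2),at_z(p,r["centre"],z))
    q=P[(np.hypot(P[:,0]-.4815,P[:,1]+.279)<.13)&(P[:,2]>.12)&(P[:,2]<.15)]
    for c in((.437,-.207),(.4415,-.353),(.522,-.204),(.526,-.35)):
        w=q[np.hypot(q[:,0]-c[0],q[:,1]-c[1])<.028]
        if len(w)>20: print("  lid",len(w),(w.min(0)+w.max(0))/2,(w.max(0)-w.min(0))[:2])
    # ring: points z~.081
    e=np.array([.3965,-.282]); g=P[(abs(P[:,2]-.081)<.006)&(np.hypot(*(P[:,:2]-e).T)<.04)]
    if len(g)>10: print("  ring",len(g),(g.min(0)+g.max(0))/2,g.max(0)-g.min(0))
    # carried jar
    g=P[(P[:,2]>.168)&(P[:,2]<.215)&(np.hypot(*(P[:,:2]-e).T)<.05)]
    if len(g)>10: 
        from scipy.optimize import least_squares
        for lo,hi in((.168,.19),(.19,.215)):
            w=g[(g[:,2]>lo)&(g[:,2]<hi)]
            if len(w)>10: print("  jar cyl",lo,len(w),least_squares(lambda c:np.hypot(w[:,0]-c[0],w[:,1]-c[1])-.0203,e,loss="soft_l1",f_scale=.002).x)
cv2.imwrite("pics/c1.png",np.vstack([cv2.resize(im[0][90:240,250:450],(800,600))[::2,::2],cv2.resize(im[1][120:270,210:410],(400,300))]))
cv2.imwrite("pics/w2.png",im[2])
E
python3 c.py
```

```text
t 9.275 pos [ 0.396  -0.2812  0.2219] rot [-3.141 -0.001  1.571] F [-0.2 -0.4 -1. ] M [-0.05 -0.04  0.02] open 0.47 gf 30.6 q [-0.618  0.198 -0.246  1.128  0.     0.953]
top empty 0.71 [ 0.5141 -0.3189  0.026 ]
top stray_jar 0.74 [ 0.4039 -0.2919  0.166 ]
top stray_jar 0.69 [ 0.3994 -0.2773  0.166 ]
top jar_mid 0.61 [ 0.391  -0.2692  0.2235]
  lid 163 [ 0.4364 -0.2058  0.1278] [0.0398 0.0404]
  lid 160 [ 0.5218 -0.2032  0.1282] [0.0417 0.0397]
  lid 107 [ 0.5265 -0.3493  0.1283] [0.0379 0.0401]
  ring 63 [ 0.4013 -0.2792  0.0819] [0.064  0.0533 0.0093]
  jar cyl 0.168 46 [ 0.3953 -0.2805]
  jar cyl 0.19 57 [ 0.3953 -0.2805]
scene empty 0.94 [ 0.4009 -0.2763  0.026 ]
scene stray_jar 0.92 [ 0.3845 -0.2787  0.166 ]
scene jar_mid 0.79 [ 0.383  -0.29    0.2235]
  lid 95 [ 0.4343 -0.2055  0.127 ] [0.0382 0.0382]
  lid 140 [ 0.441  -0.3551  0.1272] [0.0423 0.0389]
  lid 48 [ 0.5277 -0.2118  0.1274] [0.0358 0.0288]
  lid 138 [ 0.5245 -0.3518  0.1271] [0.0429 0.0397]
  ring 76 [ 0.3993 -0.2839  0.0817] [0.0657 0.056  0.0075]
  jar cyl 0.168 107 [ 0.3957 -0.2809]
  jar cyl 0.19 130 [ 0.396  -0.2809]
wrist empty 0.89 [ 0.3939 -0.2809  0.026 ]
wrist stray_jar 0.86 [ 0.3946 -0.2766  0.166 ]
wrist jar_mid 0.95 [ 0.397  -0.2733  0.2235]
wrist jar_mid 0.36 [ 0.4129 -0.2015  0.2235]
  lid 2976 [ 0.4363 -0.2072  0.1263] [0.04   0.0401]
  lid 2992 [ 0.5213 -0.2044  0.1262] [0.0411 0.0404]
  lid 1942 [ 0.5257 -0.351   0.1263] [0.04   0.0409]
  ring 702 [ 0.402  -0.2756  0.0814] [0.0688 0.0463 0.0055]
  jar cyl 0.168 728 [ 0.3947 -0.2815]
  jar cyl 0.19 1267 [ 0.3948 -0.2814]
```

View pics/c1.png

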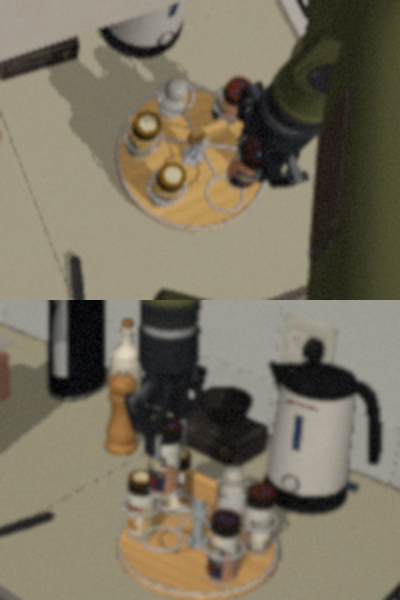

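Emit:
play_rows(
  steps=[-0.6, 0.5, 10, 0, 0, 0, 0, 0, 20, 0, 0, 0, 0, 0, 20, 0, 0, 0, 0, 0, 10, 0, 0, 0, 0, 0, 8, 0, 0, 0, 0, 0, 8, 0, 0, 0, 0, 0, 8, 0, 0, 0, 0, 0, 8, 0, 0, 0, 0, 0, 8, 0, 0, 0, 0, 0, 0, 0, 0, 0, 0, 0, 0, 0, 0, 0],
)

```text
time: 11.25
ee_pos: [0.397, -0.2825, 0.1224]
tool_rot: [3.141, 0.0, 1.571]
force: [0.3, 0.3, -1.2]
opening: 0.472
gripper_force: 30.6
```

```bash
python3 -c "
from h import *
state(); p=eyes.get_image('wrist'); save(p,'w3')"
```

```text
t 11.25 pos [ 0.397  -0.2825  0.1224] rot [3.141 0.    1.571] F [ 0.3  0.3 -1.2] M [ 0.02  0.04 -0.07] open 0.472 gf 30.6 q [-0.619  0.272 -0.424  0.875  0.     0.952]
```

View pics/w3.png

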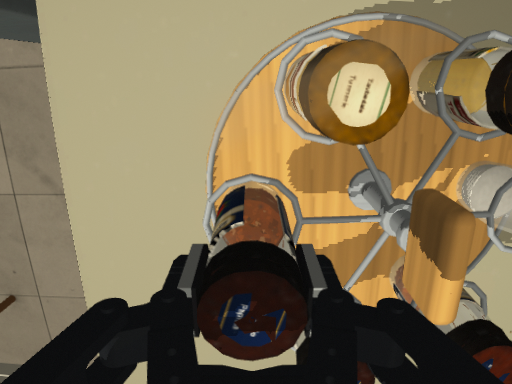

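The jar is inside the ring with no contact force (jar at pixel (250,260), ring round it). I continue down.

Emit:
play_rows(
  steps=[0, 0, 8, 0, 0, 0, 0, 0, 8, 0, 0, 0, 0, 0, 8, 0, 0, 0, 0, 0, 5, 0, 0, 0, 0, 0, 2, 0, 0, 0, 0, 0, 0, 0, 0, 0, 0, 0, 0, 0, 0, 0],
)

```text
time: 12.18
ee_pos: [0.397, -0.2826, 0.0915]
tool_rot: [3.141, 0.0, 1.571]
force: [0.0, -0.5, 0.0]
opening: 0.464
gripper_force: 30.6
```

Emit:
play_rows(
  steps=[0, 0, 1, 0, 0, 0, 0, 0, 1, 0, 0, 0, 0, 0, 0.6, 0, 0, 0, 0, 0, 0, 0, 0, 0, 0, 0, 0, 0, 0, 0],
)

```text
time: 12.8
ee_pos: [0.3968, -0.2825, 0.0889]
tool_rot: [3.142, 0.0, 1.571]
force: [-0.9, -0.2, 0.9]
opening: 0.47
gripper_force: 30.7
```

Emit:
play_rows(
  steps=[0, 0, 0.4, 0, 0, 0, 0, 0, 0, 0, 0, 0],
)

```text
time: 13.05
ee_pos: [0.3969, -0.2827, 0.0888]
tool_rot: [3.141, 0.001, 1.571]
force: [-1.6, 1.0, 5.7]
opening: 0.47
gripper_force: 31.1
```

Emit:
play_rows(
  steps=[0, 0, 0, 0, 0, 0, 0, 0, 0, 0, 0, 0, 0, 0, 0, 0, 0, 0, 0, 0, 0, 0, 0, 0],
  grip=0.4,
)

```text
time: 13.55
ee_pos: [0.3968, -0.2824, 0.0882]
tool_rot: [-3.141, -0.0, 1.571]
force: [0.4, -0.2, 1.0]
opening: 0.699
gripper_force: 0.0
```

Emit:
play_rows(
  steps=[0, 0, -5, 0, 0, 0, 0, 0, -10, 0, 0, 0, 0, 0, -20, 0, 0, 0, 0, 0, -25, 0, 0, 0, 0, 0, -25, 0, 0, 0, 0, 0, -20, 0, 0, 0, 0, 0, 0, 0, 0, 0],
)

```text
time: 14.42
ee_pos: [0.3981, -0.2834, 0.1954]
tool_rot: [3.138, 0.003, 1.571]
force: [-0.4, -0.1, -0.2]
opening: 0.702
gripper_force: 0.0
```

```bash
cat > d.py <<'E'
from h import *
np.set_printoptions(suppress=True,precision=4)
state()
for n in ("wrist","top"):
    p=eyes.get_image(n); save(p,n+"_d"); P=cloud(p,np.ones((384,512),bool))
    q=P[(np.hypot(P[:,0]-.4815,P[:,1]+.279)<.13)&(P[:,2]>.12)&(P[:,2]<.135)]
    for c in((.396,-.282),(.437,-.207),(.4415,-.353),(.522,-.204),(.526,-.35)):
        w=q[np.hypot(q[:,0]-c[0],q[:,1]-c[1])<.028]
        if len(w)>20: print(n,"lid",len(w),(w.min(0)+w.max(0))/2,w.max(0),np.median(w[:,2]),(w.max(0)-w.min(0))[:2])
    w=P[(np.hypot(P[:,0]-.4815,P[:,1]+.279)<.035)&(P[:,2]>.137)&(P[:,2]<.15)]
    if len(w)>20:
        c=cv2.minAreaRect((w[:,:2]*1000).astype(np.float32)); print(n,"handle",len(w),c)
E
python3 d.py
```

```text
t 14.425 pos [ 0.3981 -0.2834  0.1954] rot [3.138 0.003 1.571] F [-0.4 -0.1 -0.2] M [0.05 0.01 0.03] open 0.702 gf 0.0 q [-0.619  0.214 -0.297  1.055  0.     0.952]
wrist lid 3040 [ 0.396  -0.2824  0.1263] [ 0.4161 -0.2619  0.1327] 0.13015968764020297 [0.0403 0.0411]
wrist lid 3809 [ 0.4364 -0.2071  0.1267] [ 0.4565 -0.187   0.1324] 0.12995478446485048 [0.0401 0.0401]
wrist lid 1560 [ 0.436  -0.3536  0.1263] [ 0.451  -0.3336  0.1324] 0.13021143972132956 [0.0302 0.0401]
wrist lid 3770 [ 0.5212 -0.2043  0.1263] [ 0.5416 -0.1839  0.1325] 0.12982667828838923 [0.0408 0.0408]
wrist lid 2051 [ 0.5259 -0.3491  0.1263] [ 0.5462 -0.3307  0.1326] 0.13019655930241147 [0.0406 0.0368]
wrist handle 1806 ((480.4915466308594, -278.7586669921875), (13.357342720031738, 54.98488235473633), 1.884698748588562)
top lid 168 [ 0.3964 -0.2808  0.1278] [ 0.416  -0.2607  0.1349] 0.13063420552054994 [0.0393 0.0403]
top lid 161 [ 0.436  -0.2063  0.1283] [ 0.4558 -0.1864  0.135 ] 0.13029046455903226 [0.0396 0.0399]
top lid 157 [ 0.5212 -0.203   0.1276] [ 0.5408 -0.1831  0.1346] 0.1306439230984901 [0.0394 0.0398]
top lid 106 [ 0.5308 -0.3491  0.1278] [ 0.5466 -0.3292  0.1339] 0.13064567406517086 [0.0315 0.0398]
top handle 87 ((481.65985107421875, -278.3147888183594), (13.903404235839844, 51.95719528198242), 2.3345792293548584)
```

View pics/wrist_d.png

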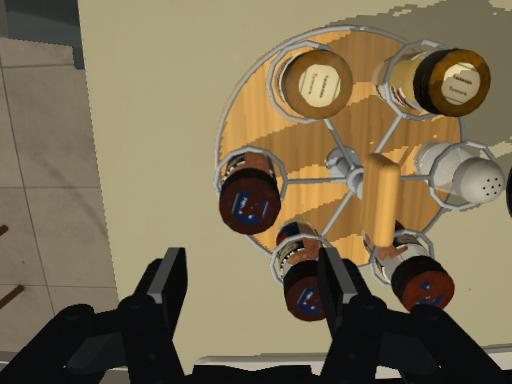

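The jar is seated: its lid is at 0.130 m like the others, at pixel (250,200). The handle is at pixel (380,200) and the shaker at (470,180). Next I move over the handle and go down on it.

Emit:
play_rows(
  steps=[0.5, 8, 0, 0, 0, -0.033, 0.5, 15, 0, 0, 0, 0, 1, 18, 0, 0, 0, 0, 1, 18, 0, 0, 0, 0, 1, 14, 0, 0, 0, 0, 0, 6.4, 0, 0, 0, 0, 0, 0, 0, 0, 0, 0, 0, 0, 0, 0, 0, 0],
  grip=0.3,
)

```text
time: 15.52
ee_pos: [0.4755, -0.276, 0.1933]
tool_rot: [-3.141, -0.0, 1.604]
force: [-0.6, 0.1, 0.1]
opening: 0.65
gripper_force: 0.0
```

```bash
python3 d.py
```

```text
t 15.525 pos [ 0.4755 -0.276   0.1933] rot [-3.141 -0.     1.604] F [-0.6  0.1  0.1] M [-0.03 -0.01 -0.07] open 0.65 gf 0.0 q [-0.526  0.321 -0.152  1.098 -0.     1.012]
wrist lid 3062 [ 0.3962 -0.2823  0.1261] [ 0.4164 -0.2618  0.1323] 0.1301482789250341 [0.0403 0.041 ]
wrist lid 3807 [ 0.4365 -0.2069  0.1263] [ 0.4565 -0.1869  0.1324] 0.1299531629915005 [0.04 0.04]
wrist lid 1969 [ 0.4438 -0.3539  0.1261] [ 0.4614 -0.3337  0.1322] 0.13028254712450346 [0.0352 0.0405]
wrist lid 3806 [ 0.5212 -0.2041  0.1263] [ 0.5412 -0.184   0.1326] 0.1299254484513206 [0.0401 0.0401]
wrist lid 1043 [ 0.5182 -0.3518  0.1264] [ 0.5304 -0.3325  0.1326] 0.13025011124255445 [0.0243 0.0386]
wrist handle 1814 ((481.5059509277344, -278.3221435546875), (13.479005813598633, 54.93739318847656), 1.8505524396896362)
top lid 168 [ 0.3967 -0.2819  0.1279] [ 0.4167 -0.262   0.135 ] 0.13040797172415863 [0.04   0.0398]
top lid 161 [ 0.4368 -0.206   0.1277] [ 0.4566 -0.1863  0.1347] 0.1302472238788842 [0.0396 0.0394]
top lid 80 [ 0.4363 -0.3464  0.1274] [ 0.4501 -0.3314  0.1347] 0.1299521958823909 [0.0275 0.03  ]
top lid 153 [ 0.521  -0.2032  0.1281] [ 0.5408 -0.1836  0.1348] 0.13010162838495884 [0.0396 0.0391]
top handle 89 ((481.27874755859375, -277.3302307128906), (14.939318656921387, 53.341209411621094), 2.5806117057800293)
```

Emit:
play_rows(
  steps=[-2.7, 5.4, 0, 0, 0, 0, 0, 0, 0, 0, 0, 0, 0, 0, 15, 0, 0, 0, 0, 0, 20, 0, 0, 0, 0, 0, 20, 0, 0, 0, 0, 0, 15, 0, 0, 0, 0, 0, 10, 0, 0, 0, 0, 0, 5, 0, 0, 0, 0, 0, 0, 0, 0, 0, 0, 0, 0, 0, 0, 0],
)

```text
time: 16.88
ee_pos: [0.482, -0.2789, 0.1089]
tool_rot: [3.141, 0.001, 1.604]
force: [0.4, -0.2, -0.5]
opening: 0.647
gripper_force: 0.0
```

Emit:
play_rows(
  steps=[0, 0, 0, 0, 0, 0, 0, 0, 0, 0, 0, 0, 0, 0, 0, 0, 0, 0, 0, 0, 0, 0, 0, 0, 0, 0, 0, 0, 0, 0, 0, 0, 0, 0, 0, 0, 0, 0, 0, 0, 0, 0],
  grip=-1,
  grip_force=40,
)

```text
time: 17.75
ee_pos: [0.4824, -0.2787, 0.1088]
tool_rot: [3.14, 0.0, 1.604]
force: [3.3, 1.3, 3.9]
opening: 0.159
gripper_force: 43.9
```

Emit:
play_rows(
  steps=[0, 0, 0, 0, 0, -0.01, 0, 0, 0, 0, 0, -0.02, 0, 0, 0, 0, 0, -0.03, 0, 0, 0, 0, 0, -0.04, 0, 0, 0, 0, 0, -0.05, 0, 0, 0, 0, 0, -0.06, 0, 0, 0, 0, 0, -0.06, 0, 0, 0, 0, 0, -0.06, 0, 0, 0, 0, 0, -0.06, 0, 0, 0, 0, 0, -0.06, 0, 0, 0, 0, 0, -0.06, 0, 0, 0, 0, 0, -0.06, 0, 0, 0, 0, 0, -0.06, 0, 0, 0, 0, 0, -0.06, 0, 0, 0, 0, 0, -0.05, 0, 0, 0, 0, 0, -0.04, 0, 0, 0, 0, 0, -0.03, 0, 0, 0, 0, 0, -0.02, 0, 0, 0, 0, 0, -0.01, 0, 0, 0, 0, 0, 0],
)

```text
time: 20.25
ee_pos: [0.4819, -0.2789, 0.1087]
tool_rot: [3.142, 0.001, 2.445]
force: [3.8, 1.3, 4.7]
opening: 0.161
gripper_force: 44.3
```

```bash
cat > e.py <<'E'
from h import *
np.set_printoptions(suppress=True,precision=4)
state()
c=np.array([.4812,-.2788])
for n in ("wrist","top","scene"):
    p=eyes.get_image(n); save(p,n+"_e"); P=cloud(p,np.ones((384,512),bool))
    q=P[(abs(np.hypot(P[:,0]-c[0],P[:,1]-c[1])-.085)<.026)&(P[:,2]>.123)&(P[:,2]<.135)]
    h=((q[:,:2]-[.33,-.44])/.003).astype(int); g=np.zeros((110,110),np.uint8); g[h[:,0],h[:,1]]=1
    k,lab=cv2.connectedComponents(cv2.dilate(g,np.ones((2,2))))
    for i in range(1,k):
        w=q[lab[h[:,0],h[:,1]]==i]; m=(w.min(0)+w.max(0))/2; d=w.max(0)-w.min(0)
        if len(w)>60: print(n,"lid",len(w),m,d[:2],"ang",np.degrees(np.arctan2(m[1]-c[1],m[0]-c[0])),"z",np.median(w[:,2]))
    for r in eyes.mark_of(p,"shaker_mid")[:1]:
        m=at_z(p,r["centre"],.071); print(n,"shaker",round(r["p"],2),m,np.degrees(np.arctan2(m[1]-c[1],m[0]-c[0])))
E
python3 e.py
```

```text
t 20.25 pos [ 0.4819 -0.2789  0.1087] rot [3.142 0.001 2.445] F [3.8 1.3 4.7] M [ 0.21 -0.59  0.05] open 0.161 gf 44.3 q [-0.525  0.392 -0.279  0.899 -0.     0.172]
wrist lid 10616 [ 0.3979 -0.2645  0.1278] [0.0401 0.0406] ang 170.2285968103623 z 0.12995138809604018
wrist lid 6412 [ 0.4267 -0.3448  0.1277] [0.0402 0.0412] ang -129.54554254710138 z 0.13019430605438392
wrist lid 10542 [ 0.4522 -0.1997  0.1277] [0.0401 0.0397] ang 110.1535482649021 z 0.12987432601680843
wrist shaker 0.71 [ 0.5362 -0.2126  0.071 ] 50.291980948176935
top lid 125 [ 0.5661 -0.291   0.1299] [0.0384 0.0375] ang -8.175396830697958 z 0.13086760189559365
top shaker 0.65 [ 0.5363 -0.2195  0.071 ] 47.07964396416101
scene lid 129 [ 0.3966 -0.2655  0.1288] [0.039  0.0393] ang 171.04894026247845 z 0.13074183617700794
scene lid 137 [ 0.4265 -0.3477  0.1288] [0.0413 0.0414] ang -128.44964293125437 z 0.13068676105919447
scene lid 109 [ 0.4508 -0.1999  0.129 ] [0.0368 0.0425] ang 111.10740450077418 z 0.1309262220529938
scene lid 128 [ 0.5083 -0.3595  0.1288] [0.0379 0.0415] ang -71.41399937856735 z 0.13076855763407608
scene lid 100 [ 0.5635 -0.2947  0.1291] [0.041  0.0408] ang -10.951759639198544 z 0.1308147688484575
scene shaker 0.56 [ 0.5443 -0.2052  0.071 ] 49.3921475460522
```

Emit:
play_rows(
  steps=[0, 0, 0, 0, 0, -0.01, 0, 0, 0, 0, 0, -0.02, 0, 0, 0, 0, 0, -0.03, 0, 0, 0, 0, 0, -0.04, 0, 0, 0, 0, 0, -0.05, 0, 0, 0, 0, 0, -0.06, 0, 0, 0, 0, 0, -0.06, 0, 0, 0, 0, 0, -0.06, 0, 0, 0, 0, 0, -0.06, 0, 0, 0, 0, 0, -0.06, 0, 0, 0, 0, 0, -0.06, 0, 0, 0, 0, 0, -0.06, 0, 0, 0, 0, 0, -0.06, 0, 0, 0, 0, 0, -0.06, 0, 0, 0, 0, 0, -0.06, 0, 0, 0, 0, 0, -0.06, 0, 0, 0, 0, 0, -0.06, 0, 0, 0, 0, 0, -0.06, 0, 0, 0, 0, 0, -0.06, 0, 0, 0, 0, 0, -0.06],
)

```text
time: 23.05
ee_pos: [0.4819, -0.2795, 0.1087]
tool_rot: [-3.14, 0.0, -2.787]
force: [3.8, -0.9, 4.6]
opening: 0.158
gripper_force: 44.2
```

Emit:
play_rows(
  steps=[0, 0, 0, 0, 0, -0.06, 0, 0, 0, 0, 0, -0.06, 0, 0, 0, 0, 0, -0.06, 0, 0, 0, 0, 0, -0.06, 0, 0, 0, 0, 0, -0.06, 0, 0, 0, 0, 0, -0.06, 0, 0, 0, 0, 0, -0.06, 0, 0, 0, 0, 0, -0.06, 0, 0, 0, 0, 0, -0.06, 0, 0, 0, 0, 0, -0.06, 0, 0, 0, 0, 0, -0.06, 0, 0, 0, 0, 0, -0.06, 0, 0, 0, 0, 0, -0.06, 0, 0, 0, 0, 0, -0.06, 0, 0, 0, 0, 0, -0.06, 0, 0, 0, 0, 0, -0.06, 0, 0, 0, 0, 0, -0.06, 0, 0, 0, 0, 0, -0.06, 0, 0, 0, 0, 0, -0.05, 0, 0, 0, 0, 0, -0.04],
)

```text
time: 25.55
ee_pos: [0.4824, -0.2799, 0.1088]
tool_rot: [-3.14, -0.002, -1.618]
force: [4.1, -1.8, 3.2]
opening: 0.157
gripper_force: 44.1
```

Emit:
play_rows(
  steps=[0, 0, 0, 0, 0, -0.03, 0, 0, 0, 0, 0, -0.01, 0, 0, 0, 0, 0, -0.005, 0, 0, 0, 0, 0, 0, 0, 0, 0, 0, 0, 0, 0, 0, 0, 0, 0, 0],
)

```text
time: 26.3
ee_pos: [0.4824, -0.2799, 0.1087]
tool_rot: [-3.14, -0.002, -1.574]
force: [5.4, -3.0, 3.3]
opening: 0.156
gripper_force: 44.1
```

```bash
python3 e.py; python3 -c "
import cv2,numpy as np
a=cv2.imread('pics/scene_e.png')[130:290,190:400];b=cv2.imread('pics/wrist_e.png')
cv2.imwrite('pics/f.png',np.hstack([cv2.resize(a,(400,300)),cv2.resize(b,(400,300))]))"
```

```text
t 26.3 pos [ 0.4824 -0.2799  0.1087] rot [-3.14  -0.002 -1.574] F [ 5.4 -3.   3.3] M [-0.25 -0.81 -0.02] open 0.156 gf 44.1 q [-0.525  0.392 -0.279  0.897 -0.001 -2.093]
wrist lid 10508 [ 0.4389 -0.353   0.1277] [0.0402 0.0405] ang -119.70550992811755 z 0.12990371974363213
wrist lid 10547 [ 0.5232 -0.3532  0.1278] [0.0405 0.0401] ang -60.56390645914306 z 0.12992155468438102
wrist lid 6373 [ 0.5669 -0.2796  0.1278] [0.0416 0.0408] ang -0.5241293355035411 z 0.12996014240914738
wrist shaker 0.67 [ 0.3958 -0.2811  0.071 ] -178.45372800523336
top lid 146 [ 0.5242 -0.2041  0.1297] [0.0398 0.0388] ang 60.05779304705037 z 0.13045661132778716
top lid 132 [ 0.5675 -0.2765  0.1289] [0.041 0.037] ang 1.4976111987128766 z 0.13092245088773838
scene lid 131 [ 0.4392 -0.3529  0.1282] [0.0414 0.0398] ang -119.57256387385802 z 0.13009728020134842
scene lid 116 [ 0.4394 -0.2069  0.129 ] [0.042  0.0395] ang 120.1758617208041 z 0.1311000468229776
scene lid 124 [ 0.521  -0.354   0.1284] [0.0402 0.0417] ang -62.130830942127126 z 0.13038136794724964
scene lid 97 [ 0.5681 -0.2816  0.1288] [0.0419 0.0385] ang -1.8529716024062117 z 0.13102045784911384
scene shaker 0.56 [ 0.3903 -0.2792  0.071 ] -179.76656176220473
```

View pics/f.png

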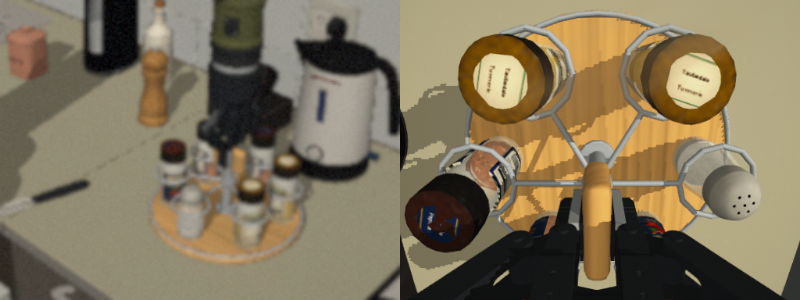

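The shaker (left crop (190,212), right crop (735,190)) now faces the front, with the neighbouring lids level to about 0.2°. All jars are seated and the handle is gripped, so I hand in.

```bash
python3 -c "
from rig import ctrl
print(ctrl.finish_job())"
```

```text
the job is handed in; nothing more can be done
None
```

The stray jar is back upright in the carousel and released, the salt shaker faces straight to the front (within about 1°), and the gripper is still holding the handle; the job was handed in at 26 s.

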